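# Flatted rail: roll flat up in the V-cradle and clamp

### The job

Move the round wooden rail from the plain storage rack into the drilling cradle (the one with the hold-down clamp), with its flatted end under the clamp, and roll it in the notches until the flat faces straight up, letting go of it there. Then swing the clamp gently all the way down so that its rubber pad sits on the flat. Leave everything else on the bench where it is.

Things in the scene. Friction and masses are not known exactly. Their poses are not given: they have to be found in the camera images.
- bar: pale wooden round rail, 40 mm diameter, 186 mm long, about 0.15 kg; one end is flatted. Origin on its axis, 80 mm from the plain end and 106 mm from the flatted end. z runs along the axis to the flatted end; x is the outward normal of the flat. It starts level in the rack, axis 75 mm up, flatted end away from the robot, flat facing left (seen from the robot) and 15 to 60 degrees below level.
- flat (a point): middle of the rail's flat, 86 mm along the rail's z and 6 mm out along its x. The last 40 mm of the rail (z = 66 to 106 mm) have this one flat, a D section: flat 6 mm from the axis, the rest round, 20 mm from it. Everywhere else the rail is fully round.
- rack_mid (a point): where the rail's origin starts: 75 mm above the bench, midway between the two notches of the storage rack. Rack, fixed: plywood base 130 x 70 x 12 mm with two upright plates 16 mm thick with 90 degree V notches, reaching 71 mm high and 35 mm to each side of the axis; their inner faces are 76 mm apart, so the rail can be gripped between them.
- cradle: drilling cradle, fixed: base 238 x 90 x 12 mm, two notched plates like the rack's at x = -46 and 46 mm, a rest block at x = 87 mm that stops 1 mm below a seated rail, and the clamp's steel post, 116 mm high, at x = 148 mm. Origin at bench height midway between the notches; x runs along them towards the post (roughly away from the robot), z up.
- seat (a point): where the rail's origin belongs: on the axis of a rail lying in the cradle's notches, midway between them, 75 mm above the bench. The rail must lie with its z along the cradle's x. Its axes are the cradle's.
- clamp_pivot (a point): the clamp's hinge, 148 mm from the seat along the cradle's x and 103 mm above the bench; the hinge axis is level, across the cradle.
- clamp_tip (a point): middle of the outer (upper) face of the clamp arm near its free end, 72 mm along the arm from the hinge, 9 mm off its centre line: push here to shut it. Arm: steel bar 20 x 14 mm from the hinge back towards the robot, ending 81 mm from the hinge in a black rubber sleeve 26 mm wide, 18 thick, 30 long; under it, 62 mm from the hinge, a 20 mm round rubber pad.
- clamp (a joint): angle of the clamp arm, rad: 0 = level, pad just resting on the upward flat of a seated rail; grows as the arm is raised (1.57 = upright, stop at 1.85). Starts between 1.45 and 1.7, clear of a rail lowered straight down into the notches. A stiff hinge: it stays where it is left, and about 1 to 2 N at the tip moves it.
- tub: open clear plastic tub of screws, 115 x 90 x 45 mm high, towards the left side of the bench; a bystander, leave it. Origin at its underside.
- tape: tape measure lying flat, 66 x 62 x 34 mm high, in the middle, far part of the work area; a bystander, leave it. Origin at its underside.
- driver: screwdriver, 200 mm long, lying flat, in the middle between rack and cradle; a bystander, leave it. Origin at its underside.
- offcut: flat pine offcut, 180 x 64 x 19 mm, towards the right side of the bench; a bystander, leave it. Origin at its underside.

How it is judged (in metres and radians):
On the way:
1. the rail lies let go in the cradle's notches, flat up within 0.2 rad, while the clamp is still raised (above 0.6 rad) (x of bar in the frame of cradle between -0.015 and 0.015 m and y of bar in the frame of cradle between -0.006 and 0.006 m and z of bar in the frame of cradle between 0.069 and 0.081 m and angle between the z axis of bar and the x axis of cradle, either way round below 0.08 rad and angle between bar's own x axis and vertical below 0.2 rad and contact force between the fingers and bar below 0.05 N and linear speed of bar below 0.02 m/s and angular speed of bar below 0.15 rad/s and value of joint clamp above 0.6 rad), for 0.2 s.
At the end, for the whole second after the job is handed in: The rail lies at rest and let go in both notches of the cradle (origin within 15 mm along and 6 mm across and in height of the seat, axis within 0.08 rad), flat up within 0.12 rad, and the clamp arm is down on the flat (joint between -0.045 and 0.05 rad) (x of bar in the frame of cradle between -0.015 and 0.015 m and y of bar in the frame of cradle between -0.006 and 0.006 m and z of bar in the frame of cradle between 0.069 and 0.081 m and angle between the z axis of bar and the x axis of cradle, either way round below 0.08 rad and angle between bar's own x axis and vertical below 0.12 rad and contact force between the fingers and bar below 0.05 N and linear speed of bar below 0.02 m/s and angular speed of bar below 0.15 rad/s and value of joint clamp between -0.045 and 0.05 rad and velocity of joint clamp below 0.05 rad/s); the robot touches nothing.
It fails at once if the clamp is driven onto the rail with more than 45 N (contact force between clamp and bar above 45 N).
It fails at once if a bystander is moved by more than 30 mm (distance of any of tub, tape, driver, offcut from where it was at the start of the episode above 0.03 m).
It also fails if it takes over 72 s, if anything falls off the work surface, if the arm or the gripper's body presses on something with over 40 N, if the wrist force passes 120 N, or if a joint passes its speed limit or range.

### The arm

A 6-joint arm with a two-finger parallel gripper is mounted at the origin on the work surface. World frame = base frame: x ahead of the robot, y to its left, z up, the work surface at z = 0. Lengths are in mm, angles in rad, forces in N, time in s.
With the tool pointing down it reaches from about 350 to 775 mm from the base axis. Payload 7.3 kg.
Tool frame: the origin (TCP) lies at the very end of the fingers, on their centre line; the grasp point (between the pads) lies 19 mm behind it; x points along the fingers, z is the direction in which the jaws open and shut, and the axes are right-handed (so a half turn about x gives the same grasp; the last joint's range is limited). The gripper opens to 92 mm and grips with 3 to 60 N. Pads are 19 mm wide; open, the fingers measure 130 mm over their backs; the gripper's body (75 mm by 190 mm) begins 47 mm behind the grasp point.
Start: joints at [-1.315, 0.342, 1.524, -0, 1.275, -0.146], TCP at [205.338, -483.199, 226.741] pointing down, gripper open.
Joint ranges: [-2.53, 2.53], [-0.77, 2.02], [0.04, 2.7], [-1, 4.14], [0.28, 2.66], [-3.11, 3.11]. Speed limits (rad/s): [2.57, 2.57, 3.14, 3.14, 3.14, 3.14].

### API

Orientations are given as [roll, pitch, yaw] about the fixed x, y, z axes, in that order (R = Rz(yaw) Ry(pitch) Rx(roll)).
In Python, from plant import * gives the robot as it stands.
- The arm moves only by the tool carry_out, never from a script. Its argument "rows" is a list of rows, each a list of 4 numbers: the shift along the world's x, y, z in mm, then the turn about the world's z in degrees. In form: [[x, y, z, twist], ...]. A call has 1 to 20 rows; each row is the pose to reach, as a shift and turn from the pose measured when the call began; what a row does not reach only later rows make up. A row lasts 1/12 s, in which the tool goes at most 41.7 mm and 7.16 degrees, less where a joint would pass 70% of its speed; a pose out of reach is approached as far as the arm can. A call with a gripper value outside its range is refused whole. "hand" is the finger opening in mm, from 0 to 91.8, set as the call begins (left out, the last holds). The fingers move at their own pace and stop on an object; the grip force is fixed at half the most. Time passes only in rows, so rows that repeat a pose let the fingers close. It gives the time, the measured TCP pose, the force and the opening at its end, in the units of the state.
- get_obs(): the state, without advancing time (a new reading comes with each control period).
- capture(name): name is "scene" or "top"; returns the picture (400x640x3 uint8, red, green, blue); there is no depth.
- camera_info(name): a dict with "camera_matrix" (3x3 intrinsics, pixels), "pose" (4x4, takes a point from camera to world coordinates). Camera axes: x right, y down, z forward; pixel columns grow to the right and rows downward; lengths in mm; the calibration is good to about 2 mm. A picture is of the moment at which its call begins. camera_info takes no time and is no camera call.
- close_job(): hands the job in, once; it reports no verdict.
The state is a dict: "time": time; "joint_positions": joint angles; "dq": joint speeds; "tau": joint torques, N m; "tool_pos": TCP position; "tcp_rot": TCP orientation; "contact_force": force on the tool from outside, world axes, zero at the start; "moment": the same for the moment, N m; "grip_width": finger opening in mm.
Only numpy, scipy, OpenCV 4.12 (cv2) and the standard library are available. Lean on these libraries where they do the work, as an engineer would, in place of code of your own. Each camera call takes 0.05 s, during which the arm holds its last target. There are 200 camera calls.

## Working session

There is one attempt and no reset: what is moved stays moved. The work goes in short steps, Python scripts to look and compute and a tool call to move; the robot and the scene stay as the last step left them, time stands still between calls to the robot, and variables do not carry over. Pictures are saved under pics/ and viewed, about 8 in all and at most 12, crops included, and the job is handed in when it is done.

Besides the shell and the picture viewer there is one more tool, called after ">>>" as a command line: name --pt "numbers of a row" for each row, then --argument value for the rest. carry_out: Moves the arm, as the interface text tells. Its arguments: {"type":"object","properties":{"rows":{"type":"array"},"hand":{"type":"number"}},"required":["rows"]}

```bash
ls; mkdir -p pics; python3 - <<'E'
from plant import *
import cv2, numpy as np
o=get_obs(); print({k:np.round(v,3).tolist() for k,v in o.items()})
for n in("scene","top"):
    c=camera_info(n); print(n,np.round(c["camera_matrix"],1).tolist(),np.round(c["pose"],3).tolist())
    im=capture(n); cv2.imwrite(f"pics/{n}0.png",im[:,:,::-1])
a=cv2.imread("pics/scene0.png")
E
```

```text
pics
{'time': 0.0, 'joint_positions': [-1.315, 0.343, 1.525, 0.0, 1.275, -0.146], 'dq': [-0.0, 0.0, -0.001, 0.0, -0.001, -0.001], 'tau': [-0.002, -43.125, -24.421, 0.072, 0.056, -0.0], 'tool_pos': [205.229, -482.807, 226.066], 'tcp_rot': [2.988, 1.569, 1.819], 'contact_force': [0.644, 0.764, -0.374], 'moment': [0.012, 0.021, 0.039], 'grip_width': 91.564}
scene [[409.6, 0.0, 322.1], [0.0, 409.6, 199.7], [0.0, 0.0, 1.0]] [[0.476, 0.6, -0.642, 1244.082], [0.879, -0.319, 0.354, -373.455], [0.008, -0.733, -0.68, 784.301], [0.0, 0.0, 0.0, 1.0]]
top [[423.5, 0.0, 320.7], [0.0, 423.5, 196.7], [0.0, 0.0, 1.0]] [[0.008, -0.988, 0.156, 422.713], [-1.0, -0.008, -0.003, -8.781], [0.005, -0.156, -0.988, 1242.063], [0.0, 0.0, 0.0, 1.0]]
```

View pics/scene0.png

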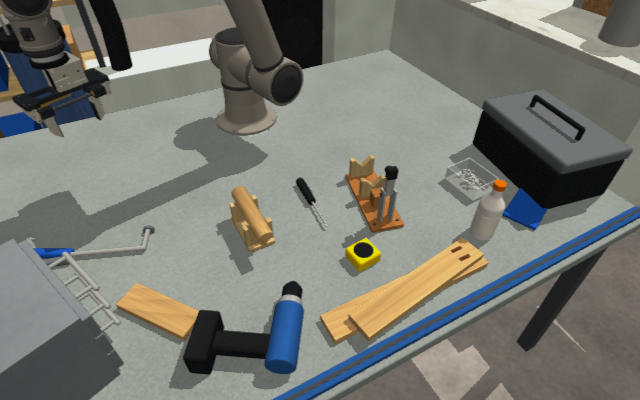

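View pics/top0.png

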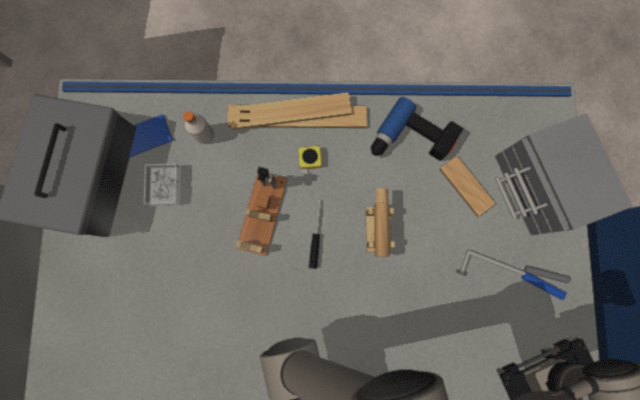

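The scene view shows the rail in its rack at about (252,215) and the cradle at (375,195) with its clamp upright. In the top view the rail runs from (382,190) to (382,255), and the cradle from (240,250) to (285,180). I'll zoom in on both.

```bash
python3 - <<'E'
import cv2
a=cv2.imread("pics/top0.png")[155:265,230:400]; cv2.imwrite("pics/topz.png",cv2.resize(a,None,fx=4.7,fy=4.7,interpolation=cv2.INTER_CUBIC))
a=cv2.imread("pics/scene0.png")[145:260,220:410]; cv2.imwrite("pics/scz.png",cv2.resize(a,None,fx=4.2,fy=4.2,interpolation=cv2.INTER_CUBIC))
E
```

```text
(no output)
```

View pics/topz.png

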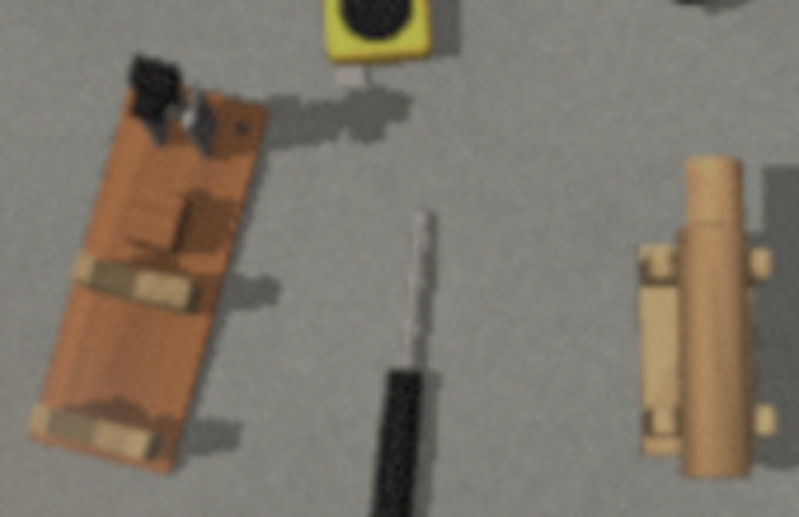

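View pics/scz.png

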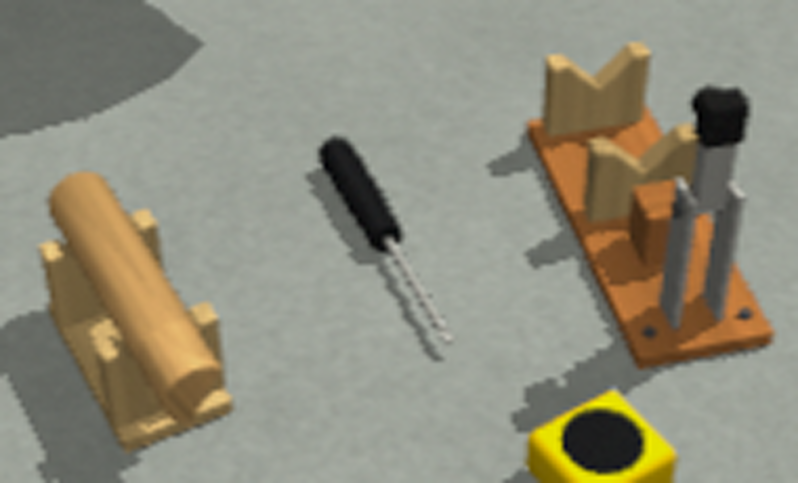

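```bash
cat > h.py <<'E'
from plant import *
import cv2, numpy as np
from scipy.optimize import least_squares
CI={n:camera_info(n) for n in("scene","top")}
def proj(n,P):
    c=CI[n]; T=np.linalg.inv(c["pose"]); P=np.atleast_2d(P)@T[:3,:3].T+T[:3,3]
    q=P@np.array(c["camera_matrix"]).T; return q[:,:2]/q[:,2:]
def tz(p): return np.array(p)/4.7+[230,155]     # zoom pixel -> full
def sz(p): return np.array(p)/4.2+[220,145]
def frame(x,y,yaw,L):
    c,s=np.cos(yaw),np.sin(yaw); L=np.atleast_2d(np.array(L,float)).copy()
    return np.c_[x+c*L[:,0]-s*L[:,1], y+s*L[:,0]+c*L[:,1], L[:,2]]
def fit(obs,x0,free_z=False):
    # obs: (cam, pixel, local xyz)
    def f(v):
        r=[]
        for n,p,l in obs:
            l=np.array(l,float)
            if free_z: l[2]+=v[3]
            r.append(proj(n,frame(v[0],v[1],v[2],l))[0]-p)
        return np.ravel(r)
    s=least_squares(f,x0+([0] if free_z else []),loss="soft_l1"); return s.x, np.round(s.fun.reshape(-1,2) if len(s.fun)==2*len(obs) else f(s.x).reshape(-1,2),1)
E
python3 - <<'E'
from h import *
obs=[("top",tz(p),l) for p,l in [((32,416),(-46,35,71)),((156,446),(-46,-35,71)),((78,268),(46,35,71)),((193,294),(46,-35,71))]]
obs+=[("scene",sz(p),l) for p,l in [((549,72),(-38,-35,71)),((649,55),(-38,35,71)),((589,148),(54,-35,71))]]
for z in(False,True):
    x,r=fit(obs,[560,130,-.2],z); print("cradle",np.round(x,3),r.tolist())
x,_=fit(obs,[560,130,-.2])
for n,p in [("top",tz((268,105))),("top",tz((170,472))),("top",tz((30,437)))]:
    s=least_squares(lambda q:proj(n,[q[0],q[1],12])[0]-p,[600,100]).x; d=s-x[:2]; c,k=np.cos(x[2]),np.sin(x[2]); print("base corner local",c*d[0]+k*d[1],-k*d[0]+c*d[1])
# rail: tangent silhouette points give axis; triangulate end points
# top view: centreline; scene view: silhouette lines of round part
def rs(v,roll=None):
    return v
top=[((681,470),),((749,470),),((683,235),),((746,235),)]
# scene silhouette points on left and right edges
scn=[(62,232),(150,375),(103,184),(196,320)]
def res(v):
    x,y,yaw,z=v[:4]; r=[]
    for n,pts in(("top",[tz(p[0]) for p in top]),("scene",[sz(p) for p in scn])):
        cam=np.array(CI[n]["pose"])[:3,3]; K=np.array(CI[n]["camera_matrix"]); R=np.array(CI[n]["pose"])[:3,:3]
        d=np.array([np.cos(yaw),np.sin(yaw),0]); 
        for p in pts:
            ray=R@np.linalg.solve(K,[*p,1]); ray/=np.linalg.norm(ray)
            m=np.cross(d,ray); m/=np.linalg.norm(m)
            r.append(abs(m@(np.array([x,y,z])-cam))-20)   # ray-axis distance
    return r
s=least_squares(res,[560,-160,0.,75]);print("rail axis",np.round(s.x,3),np.round(s.fun,1))
# with x degenerate along axis: find along coordinate of ends
d=np.array([np.cos(s.x[2]),np.sin(s.x[2]),0]);P=s.x[[0,1,3]]
def along(n,p,off): # extreme point offset from axis
    f=lambda t:(proj(n,P+t[0]*d+off)[0]-p)@np.array(pr)
    pr=proj(n,P+50*d)[0]-proj(n,P)[0]; return least_squares(f,[0]).x[0]
up=np.array([0,0,20.])
print("plain top",P+d*along("top",tz((715,477)),up), "far top",P+d*along("top",tz((714,156)),up),"step",P+d*along("top",tz((715,224)),up))
print("plain scene",P+d*along("scene",sz((74,175)),up))
E
```

```text
cradle [ 5.11602e+02  1.70540e+02 -2.49000e-01] [[0.4, -0.1], [-1.5, 0.1], [0.0, -0.7], [-0.2, 0.1], [-0.3, -0.8], [-0.9, -0.3], [0.2, 1.4]]
cradle [ 5.11565e+02  1.70619e+02 -2.49000e-01 -3.54000e-01] [[0.4, -0.0], [-1.5, 0.1], [0.0, -0.7], [-0.2, 0.2], [-0.3, -0.7], [-0.9, -0.2], [0.2, 1.5]]
base corner local 178.1286945996051 -40.57274298151454
base corner local -57.93152477541832 -43.555783544165465
base corner local -59.28692325903449 45.26837078066667
rail axis [ 1.33700e+00 -1.87104e+02  1.00000e-02  8.01300e+01] [ 0.9 -2.  -3.3  0.1 -0.7 -2.8 -3.3  0.3]
plain top [ 442.84998232 -182.48519993   80.12950149] far top [ 628.10486048 -180.54699755   80.12950149] step [ 588.06380208 -180.96592134   80.12950149]
plain scene [ 453.82837771 -182.37034005   80.12950149]
```

```bash
python3 - <<'E'
from h import *
from scipy.spatial.transform import Rotation as R
o=get_obs(); m=R.from_euler("xyz",o["tcp_rot"]).as_matrix(); z=m[:,2]; print(np.round(m,2).tolist(), "jaw azimuth",np.degrees(np.arctan2(z[1],z[0])))
print("target jaw az 90.6 or -89.4; cradle axis deg",np.degrees(-.249))
E
```

```text
[[-0.0, 0.92, 0.39], [0.0, 0.39, -0.92], [-1.0, 0.0, -0.0]] jaw azimuth -66.97977149084748
target jaw az 90.6 or -89.4; cradle axis deg -14.2666490987575
```

>>> carry_out --pt "29 27 0 -2" --pt "58 54 0 -4" --pt "87 82 0 -6" --pt "116 109 0 -8" --pt "145 137 0 -10" --pt "174 164 0 -12" --pt "203 191 0 -14" --pt "232 219 0 -16" --pt "261 246 0 -18" --pt "290 274 0 -20" --pt "318 301 -20 -22.4" --pt "318 301 -50 -22.4" --pt "318 301 -80 -22.4" --pt "318 301 -80 -22.4" --pt "318 301 -80 -22.4" --hand 91

```text
time: 1.35
tool_pos: [522.3, -181.3, 145.0]
tcp_rot: [-2.314, 1.566, 2.409]
contact_force: [0.6, 0.9, 0.9]
grip_width: 91.0
```

```bash
python3 - <<'E'
from h import *
a=capture("scene");b=capture("top")
cv2.imwrite("pics/s1.png",a[:,:,::-1]);cv2.imwrite("pics/t1.png",b[:,:,::-1])
A=cv2.resize(a[110:290,190:310,::-1],None,fx=3.3,fy=3.3,interpolation=cv2.INTER_CUBIC)
B=cv2.resize(b[130:280,330:450,::-1],None,fx=3.3,fy=3.96,interpolation=cv2.INTER_CUBIC)
cv2.imwrite("pics/c1.png",np.hstack([A,B]))
E
```

```text
(no output)
```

View pics/c1.png

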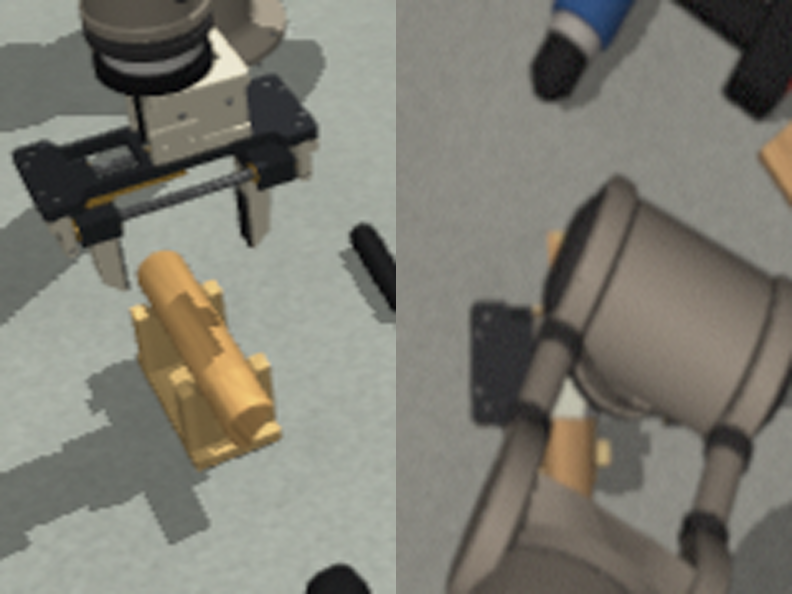

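The gripper straddles the rail, which runs from (155,262) to (258,425) in the crop. The fingers are on either side of it. I'll descend and grip.

>>> carry_out --pt "0 -1 -30 0" --pt "0 -1 -60 0" --pt "0 -1 -88 0" --pt "0 -1 -88 0" --pt "0 -1 -88 0"

```text
time: 1.87
tool_pos: [524.1, -184.3, 60.8]
tcp_rot: [1.654, 1.568, 0.093]
contact_force: [-0.0, -0.4, 0.6]
grip_width: 90.7
```

>>> carry_out --pt "0 0 0 0" --pt "0 0 0 0" --pt "0 0 0 0" --pt "0 0 0 0" --pt "0 0 0 0" --pt "0 0 0 0" --pt "0 0 0 0" --pt "0 0 0 0" --pt "0 0 0 0" --pt "0 0 0 0" --hand 20

```text
time: 2.7
tool_pos: [524.0, -181.8, 60.9]
tcp_rot: [2.738, 1.566, 1.176]
contact_force: [0.5, 10.2, 3.8]
grip_width: 39.3
```

>>> carry_out --pt "0 0 25 0" --pt "0 0 55 0" --pt "0 0 85 0" --pt "0 35 90 -2" --pt "-2 70 90 -5" --pt "-4 108 90 -8" --pt "-6 146 90 -11" --pt "-8 184 90 -14.9" --pt "-10 222 90 -14.9" --pt "-11 260 90 -14.9" --pt "-12 298 90 -14.9" --pt "-12 330 90 -14.9" --pt "-12 352 90 -14.9" --pt "-12 352 90 -14.9" --pt "-12 352 90 -14.9" --pt "-12 352 90 -14.9"

```text
time: 4.03
tool_pos: [511.7, 169.7, 150.5]
tcp_rot: [2.852, 1.567, 1.03]
contact_force: [-1.0, -1.3, -2.2]
grip_width: 39.2
```

```bash
python3 - <<'E'
from h import *
from scipy.spatial.transform import Rotation as R
o=get_obs(); z=R.from_euler("xyz",o["tcp_rot"]).as_matrix()[:,2]; print(np.round(o["tool_pos"],1),o["contact_force"],o["grip_width"],np.degrees(np.arctan2(z[1],z[0])))
a=capture("scene");b=capture("top")
cv2.imwrite("pics/s2.png",a[:,:,::-1]);cv2.imwrite("pics/t2.png",b[:,:,::-1])
A=cv2.resize(a[80:240,320:420,::-1],None,fx=3.75,fy=3.75,interpolation=cv2.INTER_CUBIC)
B=cv2.resize(b[120:280,200:320,::-1],None,fx=3.5,fy=3.75,interpolation=cv2.INTER_CUBIC)
cv2.imwrite("pics/c2.png",np.hstack([A,B]))
E
```

```text
[511.7 169.7 150.5] [-0.96596488 -1.26105932 -2.20352778] 39.16653397435008 -104.38639564302666
```

View pics/c2.png

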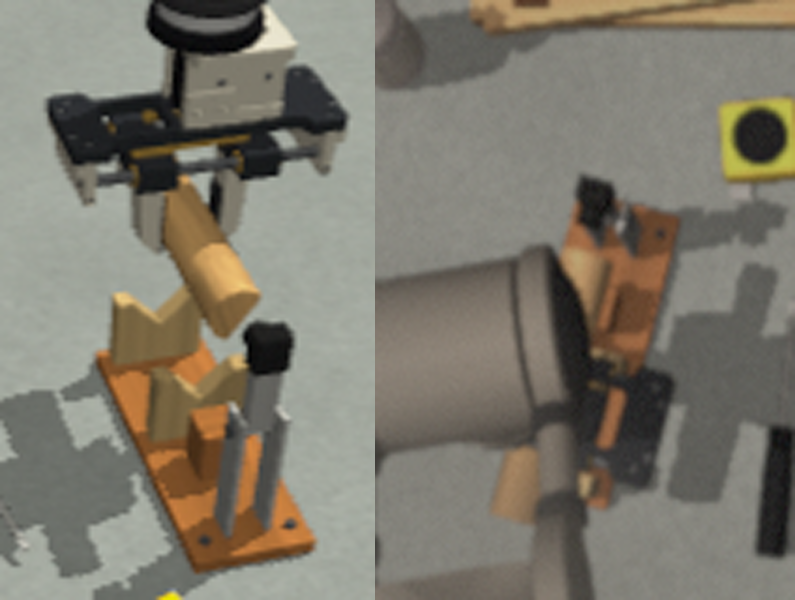

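```bash
python3 - <<'E'
from h import *
yaw=np.radians(-14.4); x0,y0,z0=511.7,169.7,164.5
def face(a): # a = flat normal below level, left(+y)
    th=np.radians(np.array([72.5,-72.5])-a) # angle above +y
    L=np.c_[[106]*2,20*np.cos(th),z0+20*np.sin(th)]
    return (proj("scene",frame(x0,y0,yaw,L))-[320,80])*3.75
for a in range(0,75,15): print(a,face(a).round(0).tolist())
print("face centre",((proj("scene",frame(x0,y0,yaw,[106,0,z0]))-[320,80])*3.75).round())
im=cv2.imread("pics/s2.png")[145:172,366:394]; cv2.imwrite("pics/f.png",cv2.resize(im,None,fx=20,fy=20,interpolation=cv2.INTER_CUBIC))
E
```

```text
0 [[248.0, 290.0], [241.0, 336.0]]
15 [[254.0, 292.0], [234.0, 338.0]]
30 [[259.0, 295.0], [226.0, 339.0]]
45 [[263.0, 299.0], [220.0, 338.0]]
60 [[265.0, 305.0], [214.0, 335.0]]
face centre [[236. 315.]]
```

View pics/f.png

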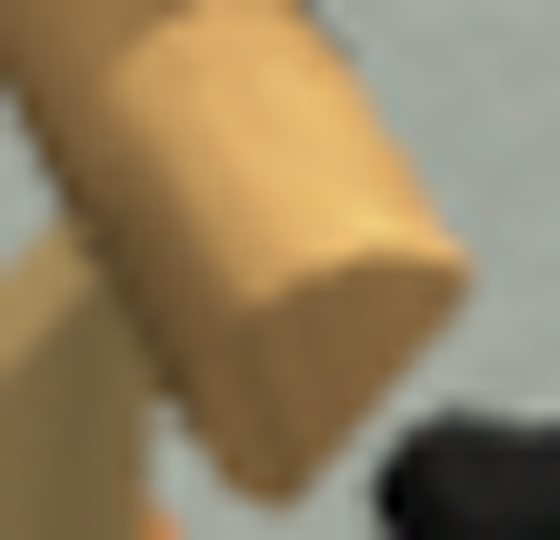

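The end face shows the flat's edge from (468,270) to (290,500) in the zoom. That puts the flat about 31° below level on the left, so the rail needs about 121° of roll. The rail sits above the notches, so I'll lower it.

>>> carry_out --pt "0 1 -30 0" --pt "0 1 -60 0" --pt "0 1 -80 0" --pt "0 1 -87 0" --pt "0 1 -89 0" --pt "0 1 -89 0" --pt "0 1 -89 0"

```text
time: 4.72
tool_pos: [512.7, 170.3, 62.4]
tcp_rot: [2.781, 1.564, 0.956]
contact_force: [-0.6, 5.4, 0.5]
grip_width: 39.2
```

>>> carry_out --pt "0 0 -1 0" --pt "0 0 -1 0" --pt "0 0 -1 0" --pt "0 0 -1 0" --pt "0 0 -1 0" --pt "0 0 -1 0" --pt "0 0 30 0" --pt "0 0 60 0" --pt "0 0 60 0" --pt "0 0 60 0" --hand 91

```text
time: 5.55
tool_pos: [513.8, 170.5, 124.1]
tcp_rot: [2.48, 1.561, 0.655]
contact_force: [0.3, 0.1, -0.1]
grip_width: 91.0
```

>>> carry_out --pt "0 0 0 0" --pt "0 0 0 0" --pt "0 0 0 0" --pt "0 0 0 0" --pt "0 0 0 0" --pt "0 0 0 0" --pt "0 0 0 0" --pt "0 0 0 0" --pt "0 0 0 0" --pt "0 0 0 0" --hand 0

```text
time: 6.38
tool_pos: [513.8, 170.5, 124.1]
tcp_rot: [2.479, 1.561, 0.654]
contact_force: [0.1, -0.7, -0.4]
grip_width: 28.7
```

```bash
python3 - <<'E'
from h import *
from scipy.spatial.transform import Rotation as R
o=get_obs(); z=R.from_euler("xyz",o["tcp_rot"]).as_matrix()[:,2]; print(np.round(o["tool_pos"],1),o["contact_force"],o["grip_width"],np.degrees(np.arctan2(z[1],z[0])))
a=capture("scene");cv2.imwrite("pics/s3.png",a[:,:,::-1])
cv2.imwrite("pics/c3.png",cv2.resize(a[100:240,320:440,::-1],None,fx=4.2,fy=4.2,interpolation=cv2.INTER_CUBIC))
E
```

```text
[513.8 170.5 124.1] [ 0.14995053 -0.69063145 -0.42061305] 28.709929158454038 -104.57061331885667
```

View pics/c3.png

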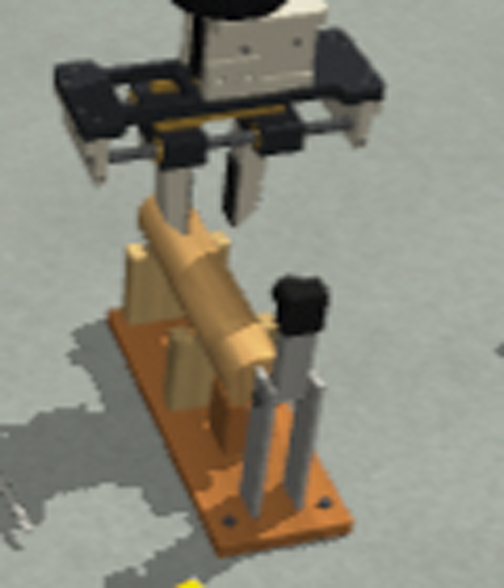

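The rail is seated in both notches and the far end lies over the rest block at (250,370) in the crop. The clamp is upright and clear. Next I'll finish closing the fingers and probe the top of the rail to roll it.

>>> carry_out --pt "2 8 0 0" --pt "2 8 -10 0" --pt "2 8 -20 0" --pt "2 8 -24 0" --pt "2 8 -26 0" --pt "2 8 -28 0" --pt "2 8 -29 0" --pt "2 8 -30 0" --pt "2 8 -31 0" --pt "2 8 -31 0" --hand 0

```text
time: 7.27
tool_pos: [515.8, 178.5, 94.7]
tcp_rot: [2.445, 1.561, 0.62]
contact_force: [-4.4, -1.6, 12.1]
grip_width: 0.7
```

>>> carry_out --pt "0 0 -3 0" --pt "-1 -3 -3 0" --pt "-1.5 -6 -3 0" --pt "-2.2 -9 -3 0" --pt "-3 -12 -3 0" --pt "-3.7 -15 -3 0" --pt "-4.5 -18 -3 0" --pt "-4.5 -18 -3 0"

```text
time: 7.93
tool_pos: [514.8, 163.4, 96.8]
tcp_rot: [2.345, 1.548, 0.52]
contact_force: [0.7, 6.8, 15.7]
grip_width: 0.7
```

```bash
cat > e.py <<'E'
from h import *
import sys
a=capture("scene"); n=sys.argv[1]; cv2.imwrite(f"pics/{n}_full.png",a[:,:,::-1])
cv2.imwrite(f"pics/{n}.png",cv2.resize(a[150:205,345:405,::-1],None,fx=9,fy=9,interpolation=cv2.INTER_CUBIC))
print(((proj("scene",frame(511.7,170.5,-.249,[[106,0,75],[106,0,95],[106,20,75],[66,0,95]]))-[345,150])*9).round().tolist())
E
python3 e.py r1
```

```text
[[310.0, 368.0], [318.0, 316.0], [375.0, 358.0], [271.0, 230.0]]
```

View pics/r1.png

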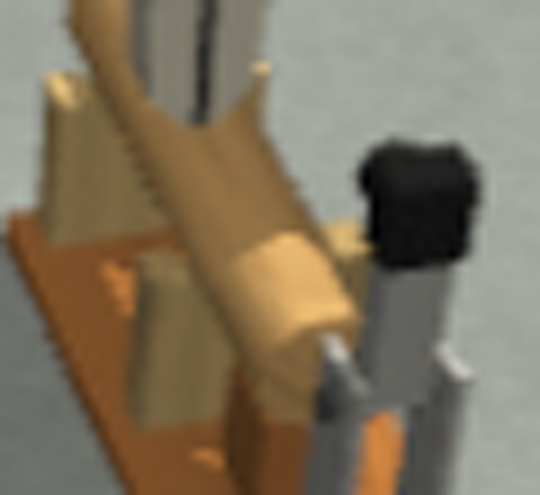

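```bash
python3 - <<'E'
from h import *
def f(a,x=106,dy=0,dz=0):
    th=np.radians(np.array([72.5,-72.5])-a)
    return ((proj("scene",frame(512.5,170.5,-.249,np.c_[[x]*2,dy+20*np.cos(th),dz+75+20*np.sin(th)]))-[345,150])*9).round().tolist()
for a in(40,30,15,0,-15,-30,-45): print(a,f(a),f(a,106,-2,2), f(a,66))
# compare end face zone before/after roll numerically
b=cv2.imread("pics/s3.png");c=cv2.imread("pics/r1_full.png")
for n,i in(("before",b),("after",c)):
    print(n); print(i[178:198,368:388,1])
E
```

```text
40 [[371.0, 333.0], [281.0, 421.0]] [[365.0, 329.0], [275.0, 417.0]] [[323.0, 247.0], [236.0, 334.0]]
30 [[365.0, 327.0], [291.0, 422.0]] [[359.0, 323.0], [285.0, 418.0]] [[317.0, 241.0], [246.0, 335.0]]
15 [[353.0, 320.0], [308.0, 420.0]] [[348.0, 316.0], [302.0, 417.0]] [[306.0, 234.0], [262.0, 334.0]]
0 [[339.0, 317.0], [325.0, 415.0]] [[333.0, 313.0], [319.0, 411.0]] [[291.0, 231.0], [279.0, 329.0]]
-15 [[322.0, 317.0], [341.0, 407.0]] [[316.0, 313.0], [335.0, 403.0]] [[275.0, 231.0], [294.0, 321.0]]
-30 [[305.0, 321.0], [355.0, 397.0]] [[299.0, 317.0], [349.0, 393.0]] [[258.0, 235.0], [308.0, 310.0]]
-45 [[288.0, 329.0], [366.0, 384.0]] [[282.0, 325.0], [360.0, 380.0]] [[242.0, 242.0], [319.0, 298.0]]
before
[[ 95 102 106 109 113 125 129 127 127 148 174 179 185 180 163 140 116  89
   41  14]
 [ 91  99 102 104 108 118 126 143 169 180 187 184 184 183 172 140  91  83
   65  34]
 [ 84  91  95 100 105 122 149 163 172 180 188 188 188 185 180 156 108  85
   77  68]
 [ 78  85  89  96 108 123 142 159 169 176 185 188 190 189 184 171 136  83
   72  81]
 [ 77  78  83  92 102 116 129 147 166
[... 2330 characters left out ...]
  75  76
   84  98]
 [ 99 100  90  66  69  82  89  97  96  94  96  95  87  81 114 127  91  76
   84  97]
 [ 99  98  77  58  71  76  84  89  95  97  95  93  83  75  86 110 105  76
   87  99]
 [100  96  77  56  64  75  89  85  88  93  97  94  80  68  68  93 125 112
   89  98]
 [100  93  67  49  56  78  91  90  87  86  90  81  57  56  66  85 110 116
   99  99]
 [100  93  66  47  52  71  88  92  92  88  85  75  46  49  63  75  88  99
   96  98]
 [101  89  58  48  49  57  79  91  91  93  91  77  48  42  57  72  87 101
  105 110]
 [ 91  78  52  48  47  53  73  85  90  92  92  81  50  47  63  78  91  95
  103 125]
 [ 78  67  48  47  47  48  59  69  70  68  75  79  72  72  73  82  97 115
  127 127]]
```

>>> carry_out --pt "0 0 6 0" --pt "0 0 12 0" --pt "0 0 12 0"

```text
time: 8.23
tool_pos: [515.4, 162.5, 109.4]
tcp_rot: [2.265, 1.547, 0.44]
contact_force: [0.1, 0.2, -0.5]
grip_width: 0.3
```

```bash
cat > roll.py <<'E'
# roll estimate: right-hand silhouette of the D section and of the round part in the scene view, sub-pixel
from h import *
import sys
def edge(im,x,off):   # scan along the cradle's +y image direction at local x, z=75..., return local y of silhouette
    g=im[:,:,2].astype(np.float32)-im[:,:,0]    # wood is red>blue, bench grey
    s=np.linspace(-5,40,181); p=proj("scene",frame(511.7,170.5,-.249,np.c_[np.full(181,x),s,np.full(181,off)])).astype(np.float32)
    v=cv2.remap(g,p[:,0].reshape(1,-1),p[:,1].reshape(1,-1),cv2.INTER_LINEAR).ravel()
    return s,v
if __name__=="__main__":
    if len(sys.argv)>1 and sys.argv[1]!="new": im=cv2.imread(sys.argv[1])
    else:
        im=capture("scene")[:,:,::-1].copy(); cv2.imwrite(f"pics/{sys.argv[2]}.png",im)
    for x in (60,72,80,88,96):
        s,v=edge(im,x,88); print(x,"y edge",[round(s[i],1) for i in range(180) if v[i]>35>=v[i+1]][:3], v[::20].round())
E
for f in pics/s3.png pics/r1_full.png; do echo $f; python3 roll.py $f; done; echo now; python3 roll.py new r2
```

```text
pics/s3.png
60 y edge [np.float64(29.8)] [86. 85. 83. 76. 68. 77. 84. 33. -1.  1.]
72 y edge [np.float64(28.5)] [ 89. 110. 115. 118. 117.  92.  69.  18.   0.   1.]
80 y edge [np.float64(23.5)] [104. 117. 119. 119. 118.  73.  23.   2.  -1.   1.]
88 y edge [np.float64(21.0)] [104. 117. 119. 119. 118.  56.   4.   5.   6.   5.]
96 y edge [np.float64(18.8)] [104. 116. 114. 114. 108.   9.   4.   5.   5.   5.]
pics/r1_full.png
60 y edge [np.float64(29.8)] [ 80.  90. 111.  96.  62.  79.  83.  32.   0.  -1.]
72 y edge [np.float64(28.5)] [107. 118. 118. 118.  83.  76.  69.  19.   1.   1.]
80 y edge [np.float64(23.5)] [109. 117. 117. 117.  75.  49.  23.   1.  -0.   0.]
88 y edge [np.float64(20.0)] [114. 119. 118. 116.  68.  36.   5.   5.   6.   5.]
96 y edge [np.float64(16.8)] [112. 119. 115. 114.  63.   6.   5.   4.   6.   5.]
now
60 y edge [np.float64(29.8)] [78. 79. 80. 74. 66. 76. 83. 33.  1.  1.]
72 y edge [np.float64(28.5)] [ 91. 114. 120. 119.  87.  77.  69.  19.   0.   2.]
80 y edge [np.float64(23.5)] [105. 115. 118. 118. 100.  50.  23.   2.  -1.   0.]
88 y edge [np.float64(20.2)] [107. 117. 118. 117.  95.  37.   4.   6.   6.   4.]
96 y edge [np.float64(17.2)] [108. 118. 119. 119.  93.   7.   5.   5.   6.   5.]
```

>>> carry_out --pt "-2 8 14 0" --pt "-2 8 14 0" --pt "-2 8 14 0" --pt "-2 8 14 0" --pt "-2 8 14 0" --pt "-2 8 14 0" --pt "-2 8 14 0" --pt "-2 8 14 0" --pt "-2 8 -10 0" --pt "-2 8 -32 0" --pt "-2 8 -50 0" --pt "-2 8 -50 0" --pt "-2 8 -50 0" --hand 91

```text
time: 9.37
tool_pos: [512.4, 170.3, 58.0]
tcp_rot: [2.311, 1.551, 0.486]
contact_force: [-0.5, 1.0, -0.5]
grip_width: 82.4
```

>>> carry_out --pt "0 0 0 0" --pt "0 0 0 0" --pt "0 0 0 0" --pt "0 0 0 0" --pt "0 0 0 0" --pt "0 0 0 0" --pt "0 0 0 0" --pt "0 0 0 0" --pt "0 0 0 0" --pt "0 0 0 0" --hand 20

```text
time: 10.2
tool_pos: [513.3, 172.5, 59.0]
tcp_rot: [2.384, 1.546, 0.559]
contact_force: [-0.0, 10.4, 3.1]
grip_width: 39.4
```

>>> carry_out --pt "0 0 30 0" --pt "0 0 60 0" --pt "0 0 90 0" --pt "0 0 90 0" --pt "0 0 90 0"

```text
time: 10.62
tool_pos: [514.0, 172.7, 150.3]
tcp_rot: [2.34, 1.543, 0.515]
contact_force: [-0.8, -0.3, -2.0]
grip_width: 38.9
```

```bash
cat > chord.py <<'E'
# roll of the held rail from the flat's edge line on the end face (scene view)
from h import *
import sys
from scipy.spatial.transform import Rotation as R
def ras(img,tcp,yaw,a0=None):
    x0,y0,z0=tcp[0],tcp[1],tcp[2]+14
    g=cv2.GaussianBlur(img.astype(np.float32)[:,:,2]-img[:,:,0],(0,0),.6)  # red-blue of a BGR picture
    def cost(v):
        a,dx,dy,dz=v; r=[]
        ph=np.radians(np.arange(72.5,287.6,6)); r0=20*np.ones_like(ph)
        fl=np.linspace(-17,17,15)
        n=np.array([np.cos(np.radians(a)),-np.sin(np.radians(a))]); t=np.array([np.sin(np.radians(a)),np.cos(np.radians(a))])
        def at(n_off): # flat edge offset: inside/outside of the chord on the end face
            q=n_off*n+fl[:,None]*t; P=proj("scene",frame(x0+dx,y0+dy,yaw,np.c_[np.full(15,106),q[:,0],z0+dz+q[:,1]])).astype(np.float32)
            return cv2.remap(g,P[:,:1],P[:,1:],cv2.INTER_LINEAR).ravel()
        return at
    best=[]
    for a in np.arange(-170,75,2.):
        for dz in(-4,0,4):
            for dx in(-4,0,4):
                at=cost((a,dx,0,dz)); best.append(((at(3)-at(9)).mean(),a,dx,dz))
    return sorted(best,reverse=True)[:6]
if __name__=="__main__":
    o=get_obs(); z=R.from_euler("xyz",o["tcp_rot"]).as_matrix()[:,2]; yaw=np.arctan2(z[1],z[0])+np.pi/2
    print("validate s2 (31):",np.round(ras(cv2.imread("pics/s2.png"),[511.7,169.7,150.5],np.radians(-14.4)),1).tolist())
    im=capture("scene")[:,:,::-1].copy(); cv2.imwrite(f"pics/{sys.argv[1]}.png",im)
    print(np.round(o["tool_pos"],1),o["grip_width"],np.degrees(yaw)); print(np.round(ras(im,o["tool_pos"],yaw),1).tolist())
E
python3 chord.py k1
```

```text
validate s2 (31): [[42.4, 32.0, 0.0, 0.0], [42.3, 34.0, 0.0, 0.0], [42.0, 30.0, 0.0, 0.0], [41.7, 36.0, 0.0, 0.0], [41.2, 28.0, 0.0, 0.0], [41.0, 38.0, 0.0, 0.0]]
[514.  172.7 150.3] 38.94708076450928 -14.57068159154356
[[43.4, 14.0, 0.0, 4.0], [43.2, 16.0, 0.0, 0.0], [43.2, 16.0, 0.0, 4.0], [42.9, 14.0, 0.0, 0.0], [42.8, 12.0, 0.0, 4.0], [42.6, 18.0, 0.0, 0.0]]
```

```bash
python3 - <<'E'
from h import *
for p in [(145,205),(180,205),(180,165),(205,130)]:
    for z in(0,45): print(p,z,least_squares(lambda q:proj("top",[q[0],q[1],z])[0]-p,[600,300]).x.round())
E
```

```text
(145, 205) 0 [590. 506.]
(145, 205) 45 [584. 487.]
(180, 205) 0 [591. 403.]
(180, 205) 45 [585. 388.]
(180, 165) 0 [712. 410.]
(180, 165) 45 [701. 395.]
(205, 130) 0 [821. 340.]
(205, 130) 45 [807. 328.]
```

>>> carry_out --pt "-6 35 0 0" --pt "-12 70 0 0" --pt "-18 105 0 0" --pt "-24 140 0 0" --pt "-30 175 0 0" --pt "-30 175 -30 0" --pt "-30 175 -65 0" --pt "-30 175 -100 0" --pt "-30 175 -125 0" --pt "-30 175 -135 0" --pt "-30 175 -140 0" --pt "-30 175 -143 0" --pt "-30 175 -143 0"

```text
time: 11.75
tool_pos: [483.4, 347.6, 6.0]
tcp_rot: [2.386, 1.546, 0.56]
contact_force: [0.3, 0.6, -1.5]
grip_width: 39.5
```

>>> carry_out --pt "0 0 -1 0" --pt "0 0 -2 0" --pt "0 0 -2 0" --pt "0 0 -2 0"

```text
time: 12.08
tool_pos: [483.8, 347.8, 4.9]
tcp_rot: [2.382, 1.544, 0.557]
contact_force: [-0.6, -0.7, -1.6]
grip_width: 39.2
```

>>> carry_out --pt "0 0 -2 0" --pt "0 0 -2.5 0" --pt "0 0 -3 0" --pt "0 0 -3 0" --pt "0 0 -3 0"

```text
time: 12.5
tool_pos: [484.2, 348.0, 3.6]
tcp_rot: [2.374, 1.543, 0.548]
contact_force: [-2.9, -2.2, 9.7]
grip_width: 39.6
```

>>> carry_out --pt "0 0 1.5 0" --pt "0 0 1.5 0" --pt "0 0 1.5 0" --pt "0 0 1.5 0" --pt "-0.7 -3 1.5 0" --pt "-1.5 -6 1.5 0" --pt "-2.2 -9 1.5 0" --pt "-3 -12 1.5 0" --pt "-3.7 -15 1.5 0" --pt "-4.5 -18 1.5 0" --pt "-5.2 -21 1.5 0" --pt "-6 -24 1.5 0" --pt "-6.7 -27 1.5 0" --pt "-7.5 -30 1.5 0" --pt "-8.2 -33 1.5 0" --pt "-9 -35.5 1.5 0" --pt "-9 -35.5 1.5 0" --pt "-9 -35.5 1.5 0" --hand 56

```text
time: 14.0
tool_pos: [475.2, 312.4, 5.1]
tcp_rot: [2.375, 1.543, 0.549]
contact_force: [0.9, -0.0, -0.0]
grip_width: 56.2
```

>>> carry_out --pt "0 0 0 0" --pt "0 0 0 0" --pt "0 0 0 0" --pt "0 0 0 0" --pt "0 0 0 0" --pt "0 0 0 0" --pt "0 0 0 0" --pt "0 0 0 0" --hand 20

```text
time: 14.67
tool_pos: [475.2, 312.5, 5.1]
tcp_rot: [2.376, 1.543, 0.55]
contact_force: [0.5, 1.3, -0.6]
grip_width: 39.4
```

>>> carry_out --pt "0 0 30 0" --pt "0 0 65 0" --pt "0 0 100 0" --pt "0 0 135 0" --pt "0 0 146 0" --pt "0 0 146 0" --pt "0 0 146 0"

```text
time: 15.25
tool_pos: [474.9, 312.2, 150.9]
tcp_rot: [2.374, 1.543, 0.548]
contact_force: [-0.6, 0.4, -2.2]
grip_width: 39.5
```

```bash
python3 chord.py k2; python3 - <<'E'
import cv2
from h import *
a=cv2.imread("pics/k2.png"); o=get_obs(); p=proj("scene",[*o["tool_pos"][:2],165])[0].astype(int); x,y=p; print(p)
cv2.imwrite("pics/k2z.png",cv2.resize(a[y-30:y+60,x-40:x+60],None,fx=6,fy=6,interpolation=cv2.INTER_CUBIC))
E
```

```text
validate s2 (31): [[42.4, 32.0, 0.0, 0.0], [42.3, 34.0, 0.0, 0.0], [42.0, 30.0, 0.0, 0.0], [41.7, 36.0, 0.0, 0.0], [41.2, 28.0, 0.0, 0.0], [41.0, 38.0, 0.0, 0.0]]
[474.9 312.2 150.9] 39.52592849235899 -14.590967439031608
[[24.2, 74.0, -4.0, 4.0], [23.8, 72.0, -4.0, 4.0], [23.4, 70.0, -4.0, 4.0], [22.9, 68.0, -4.0, 4.0], [22.2, 66.0, -4.0, 4.0], [21.5, 64.0, -4.0, 4.0]]
[403 119]
```

View pics/k2z.png

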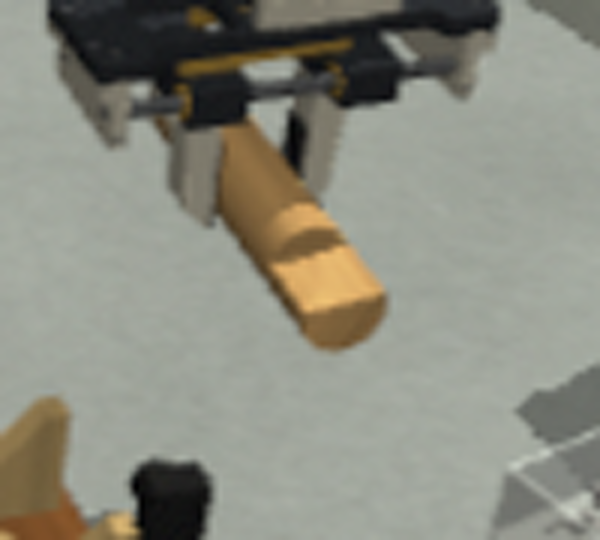

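The flat now faces up: its edge on the end face runs from (305,318) to (385,292) in the crop. I'll compare that with the projection of a level flat.

```bash
python3 - <<'E'
from h import *
x0,y0,z0=474.9,312.2,165; m=lambda q:((q-[363,89])*6)
for a in(-70,-80,-85,-90,-95,-100,-110):
    th=np.radians(np.array([72.5,-72.5])-a); P=m(proj("scene",frame(x0,y0,np.radians(-14.6),np.c_[[106]*2,20*np.cos(th),z0+20*np.sin(th)])))
    d=P[1]-P[0]; print(a,P.round().tolist(),"slope deg",np.degrees(np.arctan2(d[1],d[0])).round(1))
im=cv2.imread("pics/k2.png"); g=im[:,:,1].astype(np.float32)
print("seen slope",np.degrees(np.arctan2(292-318,385-305)))
# sub-pixel: bright flat / dark end-face boundary, column by column
pts=[]
for c in np.arange(415.5,426.,.5):
    guess=89+(318+(c*6-363*6-305)*(-26/80))/6
    r=np.arange(guess-3,guess+3.01,.25).astype(np.float32)
    v=cv2.remap(g,np.full((len(r),1),c,np.float32),r[:,None],cv2.INTER_CUBIC).ravel()
    k=np.argmin(np.gradient(cv2.GaussianBlur(v,(0,0),2).ravel())); pts.append((c,r[k]))
pts=np.array(pts,np.float32); l=cv2.fitLine(pts,cv2.DIST_HUBER,0,.01,.01).ravel(); print("fit slope",np.degrees(np.arctan2(l[1],l[0])))
E
```

```text
-70 [[309.0, 291.0], [380.0, 306.0]] slope deg 11.3
-80 [[304.0, 298.0], [381.0, 299.0]] slope deg 1.1
-85 [[302.0, 301.0], [381.0, 296.0]] slope deg -3.6
-90 [[300.0, 304.0], [381.0, 293.0]] slope deg -8.0
-95 [[299.0, 308.0], [380.0, 290.0]] slope deg -12.2
-100 [[297.0, 311.0], [379.0, 287.0]] slope deg -16.1
-110 [[296.0, 318.0], [377.0, 282.0]] slope deg -23.7
seen slope -18.00416160591338
fit slope -13.211444
```

The rail is over-rotated by about 6 to 12°, which I'll level later. I'll carry it to the cradle now.

>>> carry_out --pt "9 -35 0 0" --pt "18 -70 0 0" --pt "27 -105 0 0.3" --pt "36 -140 0 0.3" --pt "37 -141 0 0.3" --pt "37 -141 0 0.3" --pt "37 -141 -30 0.3" --pt "37 -141 -60 0.3" --pt "37 -141 -78 0.3" --pt "37 -141 -84 0.3" --pt "37 -141 -88 0.3" --pt "37 -141 -90 0.3" --pt "37 -141 -90 0.3" --pt "37 -141 -90 0.3"

```text
time: 16.47
tool_pos: [511.2, 173.4, 60.3]
tcp_rot: [2.439, 1.544, 0.62]
contact_force: [-1.4, 5.9, 1.1]
grip_width: 39.3
```

>>> carry_out --pt "0 1 -1 0" --pt "0 1 -2 0" --pt "0 1 -2 0"

```text
time: 16.72
tool_pos: [511.2, 173.9, 60.0]
tcp_rot: [2.356, 1.544, 0.538]
contact_force: [-4.5, -8.8, 14.9]
grip_width: 39.1
```

>>> carry_out --pt "0 0 0 0" --pt "0 0 0 0" --pt "0 0 0 0" --pt "0 0 0 0" --pt "0 0 0 0" --pt "0 0 0 0" --pt "0 0 0 0" --pt "0 0 30 0" --pt "0 0 60 0" --pt "0 0 65 0" --pt "0 0 65 0" --hand 91

```text
time: 17.63
tool_pos: [512.7, 174.1, 127.1]
tcp_rot: [2.302, 1.539, 0.485]
contact_force: [-0.5, 0.1, 0.4]
grip_width: 90.8
```

```bash
cat > e2.py <<'E'
from h import *
import sys
a=capture("scene")[:,:,::-1].copy(); n=sys.argv[1]; cv2.imwrite(f"pics/{n}.png",a)
g=a[:,:,1].astype(np.float32)
# step wall at x=66: dark half-moon above flat; its lower edge = flat line. end face edge at x=106
def line(x,sgn,yaw=-.249,x0=511.6,y0=171.5):
    best=[]
    for al in np.arange(-25,25.1,1):
        for off in np.arange(-4,4.1,.5):
            t=np.radians(al); s=np.linspace(-15,15 if x<100 else 6,31)
            def at(dz):
                L=np.c_[np.full(31,x),s,75+(6+off+dz)+s*np.tan(t)]
                P=proj("scene",frame(x0,y0,yaw,L)).astype(np.float32); return cv2.remap(g,P[:,:1],P[:,1:],cv2.INTER_LINEAR).mean()
            best.append((sgn*(at(2)-at(-2)),al,off))
    return np.round(sorted(best,reverse=True)[:4],1).tolist()
print("end edge (tilt deg of flat, + = left side high)",line(106,1)); print("step edge",line(66,-1))
E
python3 e2.py p1
```

```text
end edge (tilt deg of flat, + = left side high) [[53.3, 3.0, -2.0], [53.3, 2.0, -2.0], [53.1, 4.0, -2.0], [53.0, 1.0, -2.0]]
step edge [[29.6, 7.0, -1.5], [29.5, 6.0, -1.5], [29.5, 8.0, -1.5], [29.4, 5.0, -1.0]]
```

```bash
python3 - <<'E'
from h import *
from scipy.spatial.transform import Rotation as R
o=get_obs(); m=R.from_euler("xyz",o["tcp_rot"]).as_matrix(); print(np.round(m,3).tolist(),np.degrees(np.arcsin(m[2,2])),"jaw az",np.degrees(np.arctan2(m[1,2],m[0,2])), o["tool_pos"])
for l in([78,0,0],[210,0,0]): print(frame(511.6,171.5,-.249,l)-np.r_[o["tool_pos"][:2],0])
E
```

```text
[[0.025, 0.969, -0.244], [0.014, -0.245, -0.969], [-1.0, 0.02, -0.02]] -1.1223777792592615 jaw az -104.14502491957913 [511.55003032 173.90781293 125.48203178]
[[ 75.64439829 -21.62973694   0.        ]]
[[203.57343132 -54.15914682   0.        ]]
```

>>> carry_out --pt "20 -6 0 0" --pt "40 -11 0 0" --pt "60 -17 0 0" --pt "75 -21.5 0 0" --pt "75 -21.5 0 0" --pt "75 -21.5 0 0" --pt "75 -21.5 0 0" --pt "75 -21.5 -15 0" --pt "75 -21.5 -30 0" --pt "75 -21.5 -36 0" --pt "75 -21.5 -38 0" --pt "75 -21.5 -38 0" --hand 28

```text
time: 18.68
tool_pos: [585.8, 153.4, 87.7]
tcp_rot: [2.377, 1.543, 0.559]
contact_force: [-1.0, 1.4, 2.0]
grip_width: 28.4
```

>>> carry_out --pt "0 0 -2 0" --pt "0 0 -4 0" --pt "0 0 -5 0" --pt "0 0 -6 0" --pt "0 0 -7 0" --pt "0 0 -7 0"

```text
time: 19.18
tool_pos: [587.0, 153.6, 82.0]
tcp_rot: [2.323, 1.539, 0.506]
contact_force: [2.0, 0.9, 6.1]
grip_width: 27.9
```

>>> carry_out --pt "0 0 -2 0" --pt "0 0 -3 0" --pt "0 0 -4 0" --pt "0 0 -4 0" --pt "0 0 -4 0"

```text
time: 19.6
tool_pos: [587.8, 153.9, 80.6]
tcp_rot: [2.287, 1.536, 0.47]
contact_force: [-2.7, 0.1, 16.1]
grip_width: 28.1
```

```bash
python3 - <<'E'
from h import *
from scipy.spatial.transform import Rotation as R
o=get_obs(); m=R.from_euler("xyz",o["tcp_rot"]).as_matrix(); print(np.degrees(np.arcsin(m[2,2])),o["contact_force"],o["moment"],o["tool_pos"])
E
```

```text
-1.3139060812941068 [-2.68802921  0.10244139 16.06184662] [0.17362008 0.50082899 0.03879289] [587.78752054 153.86562041  80.63006394]
```

>>> carry_out --pt "0 0 5 0" --pt "0 0 20 0" --pt "-25 6 45 0" --pt "-50 12 80 0" --pt "-50 12 110 0" --pt "-50 12 130 0" --pt "-50 12 130 0"

```text
time: 20.18
tool_pos: [539.3, 166.4, 215.8]
tcp_rot: [2.221, 1.528, 0.405]
contact_force: [0.3, -0.5, 0.5]
grip_width: 28.1
```

```bash
python3 e2.py p2; python3 - <<'E'
from h import *
from scipy.spatial.transform import Rotation as R
o=get_obs(); print(o["tool_pos"])
im=cv2.imread("pics/p2.png"); b=capture("top")[:,:,::-1]; cv2.imwrite("pics/t_p2.png",b)
A=cv2.resize(im[120:220,330:430],None,fx=4,fy=4,interpolation=cv2.INTER_CUBIC); B=cv2.resize(b[150:250,220:320],None,fx=4,fy=4,interpolation=cv2.INTER_CUBIC)
cv2.imwrite("pics/p2z.png",np.hstack([A,B]))
# clamp sleeve tip for angles
for q in(1.4,1.5,1.6,1.7):
    c=frame(511.6,171.5,-.249,[148-66*np.cos(q),0,103+66*np.sin(q)])
    print(q,((proj("scene",c)[0]-[330,120])*4).round())
E
```

```text
end edge (tilt deg of flat, + = left side high) [[57.6, -11.0, -1.5], [57.4, -10.0, -1.5], [57.0, -9.0, -1.0], [57.0, -8.0, -1.0]]
step edge [[53.7, 5.0, -0.5], [53.6, 6.0, -0.5], [53.5, 4.0, -0.5], [53.4, 6.0, -1.0]]
[538.39155017 166.11389383 213.08121424]
1.4 [233. 200.]
1.5 [237. 206.]
1.6 [241. 213.]
1.7 [245. 220.]
```

View pics/p2z.png

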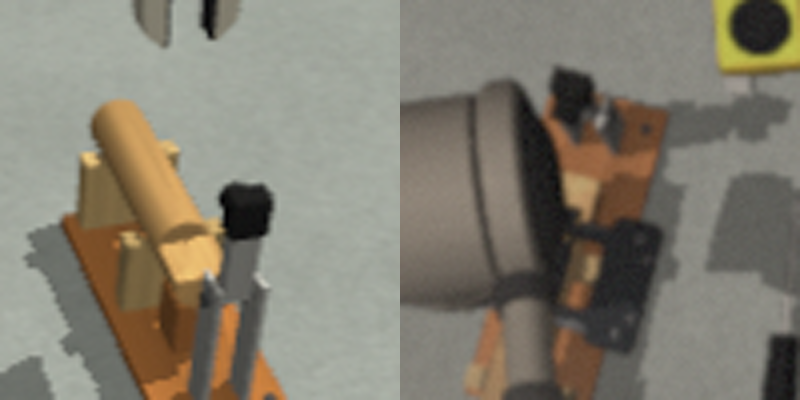

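The rail lies in both notches with its flat up at (190,260) in the left half of the crop, and the clamp is upright at (245,210). The tilt estimates disagree (about −10° from the end edge, +5° from the step edge), but the two-finger press bottomed at z = 80.6, which is the height of a level flat. Next is the clamp, which I'll go round behind.

>>> carry_out --pt "0 0 10 0" --pt "30 -8 10 0" --pt "65 -17 10 0" --pt "100 -26 10 0" --pt "135 -35 10 0" --pt "157 -41.5 8 0" --pt "157 -41.5 5 0" --pt "157 -41.5 5 0" --hand 0

```text
time: 20.95
tool_pos: [694.2, 123.5, 212.7]
tcp_rot: [2.345, 1.54, 0.527]
contact_force: [-0.0, 1.2, -0.1]
grip_width: 0.3
```

>>> carry_out --pt "0 0 -15 0" --pt "0 0 -30 0" --pt "0 0 -45 0" --pt "0 0 -53 0" --pt "0 0 -53 0" --pt "0 0 -53 0"

```text
time: 21.45
tool_pos: [693.6, 124.0, 159.9]
tcp_rot: [2.359, 1.541, 0.542]
contact_force: [-0.5, -0.1, -0.0]
grip_width: 0.5
```

```bash
cat > loc.py <<'E'
from h import *
o=get_obs(); p=o["tool_pos"]; c,s=np.cos(-.249),np.sin(-.249); d=np.array(p[:2])-[511.6,171.5]
X,Y=c*d[0]+s*d[1],-s*d[0]+c*d[1]; print("local",X,Y,p[2],np.round(o["contact_force"],1),o["grip_width"],o["time"])
from scipy.spatial.transform import Rotation as R
print(np.round(R.from_euler("xyz",o["tcp_rot"]).as_matrix()[:,0],3))
for q in(1.6,1.4,1.2,1.0,.8,.6,.4,.2,0):
    lx=148-62*np.cos(q)+9*np.sin(q)+9.5; lz=103+62*np.sin(q)+9*np.cos(q); w=frame(511.6,171.5,-.249,[lx,0,lz])[0]; print(q,(w-p).round(1))
E
python3 loc.py
```

```text
local 188.0567990162935 -1.2041081153206648 159.94434374006573 [-0.5 -0.1 -0. ] 0.48065939126488716 21.45
[ 0.026  0.015 -1.   ]
1.6 [-18.8   6.    4.8]
1.4 [-30.9   9.1   5.7]
1.2 [-43.   12.2   4.1]
1.0 [-54.4  15.1   0.1]
0.8 [-64.9  17.8  -6.2]
0.6 [-74.   20.1 -14.5]
0.4 [-81.3  21.9 -24.5]
0.2 [-86.5  23.2 -35.8]
0 [-89.4  24.  -47.9]
```

>>> carry_out --pt "-8 3 4 0" --pt "-14 5 5 0" --pt "-19 6 5 0" --pt "-23 7 5 0" --pt "-27 8 5.5 0" --pt "-31 9 5.5 0" --pt "-35 10 5 0" --pt "-39 11 4.5 0" --pt "-43 12 4 0" --pt "-47 13 3 0" --pt "-51 14 1.5 0" --pt "-54.5 15 0 0" --pt "-58 16 -2 0" --pt "-61.5 17 -4 0" --pt "-65 18 -6 0" --pt "-65 18 -6 0"

```text
time: 22.78
tool_pos: [627.5, 142.3, 153.3]
tcp_rot: [2.392, 1.542, 0.575]
contact_force: [-0.0, 0.4, -0.2]
grip_width: 0.2
```

```bash
python3 loc.py
```

```text
local 119.5067492475221 0.2149893356114454 153.3071323097697 [-0.   0.4 -0.2] 0.22179643699970747 22.7833
[ 0.024  0.015 -1.   ]
1.6 [ 47.2 -12.2  11.4]
1.4 [35.2 -9.2 12.3]
1.2 [23.1 -6.1 10.7]
1.0 [11.6 -3.2  6.7]
0.8 [ 1.2 -0.5  0.4]
0.6 [-7.9  1.8 -7.9]
0.4 [-15.2   3.6 -17.9]
0.2 [-20.4   5.  -29.2]
0 [-23.3   5.7 -41.3]
```

```bash
cat > clampq.py <<'E'
from h import *
im=capture("scene"); m=(im.max(2)<45).astype(np.uint8); m[:, :340]=0; m[:,430:]=0; m[:150]=0; m[240:]=0
n,l,s,c=cv2.connectedComponentsWithStats(m); print([(s[i].tolist(),c[i].round(1).tolist()) for i in range(1,n) if s[i,4]>8])
for q in(1.57,1.2,1,.8,.6,.2,.1,0): print(q,proj("scene",frame(511.6,171.5,-.249,[148-66*np.cos(q),0,103+66*np.sin(q)]))[0].round(1))
E
python3 clampq.py
```

```text
[([380, 150, 26, 12, 126], [391.4, 152.7]), ([378, 167, 5, 7, 18], [379.3, 170.6])]
1.57 [389.9 172.7]
1.2 [386.2 168.1]
1 [384.2 167.1]
0.8 [382.4 167.2]
0.6 [380.8 168.3]
0.2 [378.4 173.2]
0.1 [378. 175.]
0 [377.7 176.8]
```

>>> carry_out --pt "-2 0.5 -2 0" --pt "-4.5 1 -4.5 0" --pt "-8 2 -8 0" --pt "-10.5 2.5 -11 0" --pt "-13 3 -14.5 0" --pt "-15 3.5 -18 0" --pt "-17 4 -21.5 0" --pt "-19 4.5 -25 0" --pt "-20.5 5 -29 0" --pt "-21.5 5 -32 0" --pt "-22 5.5 -34 0" --pt "-22 5.5 -34 0"

```text
time: 23.83
tool_pos: [605.4, 147.7, 118.9]
tcp_rot: [2.406, 1.543, 0.589]
contact_force: [-1.1, 0.4, 0.2]
grip_width: 0.2
```

>>> carry_out --pt "0 0 -1 0" --pt "0 0 -2 0" --pt "-0.5 0 -3 0" --pt "-0.5 0 -4 0" --pt "-1 0 -5 0" --pt "-1 0 -5 0"

```text
time: 24.33
tool_pos: [604.3, 147.7, 113.7]
tcp_rot: [2.408, 1.543, 0.591]
contact_force: [0.7, -0.6, -0.2]
grip_width: 0.2
```

>>> carry_out --pt "0 0 -0.5 0" --pt "0 0 -1 0" --pt "0 0 -1.5 0" --pt "0 0 -2 0" --pt "0 0 -2 0"

```text
time: 24.75
tool_pos: [604.2, 147.7, 112.0]
tcp_rot: [2.411, 1.543, 0.594]
contact_force: [-2.7, 0.1, 3.9]
grip_width: 0.5
```

>>> carry_out --pt "0 0 -1 0" --pt "0 0 -1.5 0" --pt "0 0 -2 0" --pt "0 0 -2 0"

```text
time: 25.08
tool_pos: [604.2, 147.7, 111.7]
tcp_rot: [2.392, 1.542, 0.575]
contact_force: [-5.8, -1.0, 12.5]
grip_width: 0.4
```

>>> carry_out --pt "0 0 4 0" --pt "0 0 20 0" --pt "-10 0 50 0" --pt "-20 0 85 0" --pt "-40 -30 110 0" --pt "-60 -60 130 0" --pt "-80 -90 130 0" --pt "-100 -120 130 0" --pt "-120 -150 130 0" --pt "-140 -190 130 0" --pt "-140 -190 130 0" --pt "-140 -190 130 0"

```text
time: 26.08
tool_pos: [463.6, -44.2, 241.9]
tcp_rot: [2.369, 1.542, 0.548]
contact_force: [0.7, 0.3, 0.6]
grip_width: 0.6
```

```bash
python3 clampq.py; python3 - <<'E'
from h import *
a=capture("scene")[:,:,::-1];b=capture("top")[:,:,::-1]
cv2.imwrite("pics/fin_s.png",a);cv2.imwrite("pics/fin_t.png",b)
A=cv2.resize(a[125:225,325:425],None,fx=4,fy=6,interpolation=cv2.INTER_CUBIC);B=cv2.resize(b[165:265,225:325],None,fx=4,fy=6,interpolation=cv2.INTER_CUBIC)
cv2.imwrite("pics/fin.png",np.hstack([A,B]))
E
```

```text
[([373, 172, 12, 14, 69], [377.9, 176.3])]
1.57 [389.9 172.7]
1.2 [386.2 168.1]
1 [384.2 167.1]
0.8 [382.4 167.2]
0.6 [380.8 168.3]
0.2 [378.4 173.2]
0.1 [378. 175.]
0 [377.7 176.8]
```

View pics/fin.png

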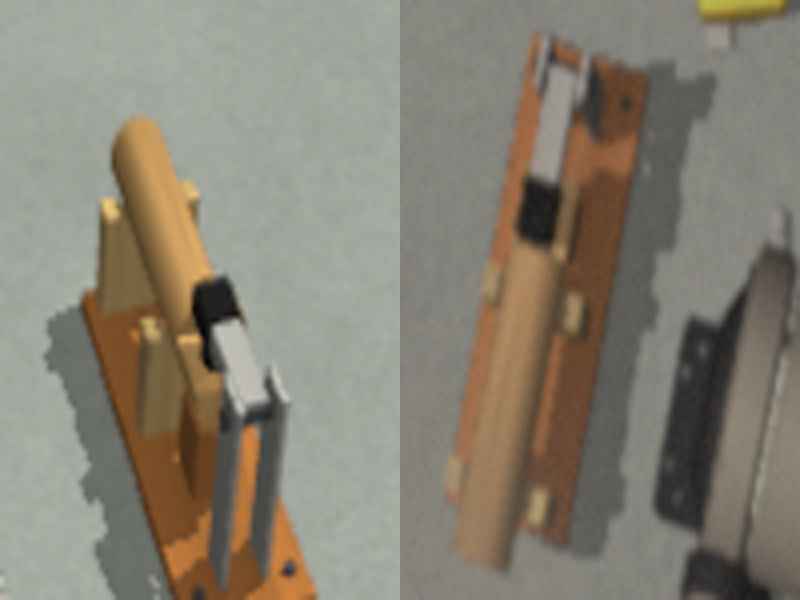

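```bash
python3 - <<'E'
from h import *
p=np.array([225+483/4,165+568/6]); c,s=np.cos(-.249),np.sin(-.249)
for z in(75,95):
    w=least_squares(lambda q:proj("top",[*q,z])[0]-p,[450,190]).x; d=w-[511.6,171.5]; print(z,"plain end local",c*d[0]+s*d[1],-s*d[0]+c*d[1])
E
```

```text
75 plain end local -12.852191012295833 -265.1633392887128
95 plain end local -13.346864112827511 -263.98880369025255
```

```bash
python3 - <<'E'
from h import *
c,s=np.cos(-.249),np.sin(-.249)
def loc(u,v,z):
    p=np.array([225+(u-400)/4,165+v/6]); w=least_squares(lambda q:proj("top",[*q,z])[0]-p,[450,190]).x; d=w-[511.6,171.5]; return round(c*d[0]+s*d[1],1),round(-s*d[0]+c*d[1],1)
print("plain end",loc(483,568,75),loc(483,568,95),"step",loc(537,243,95))
print("near plate tops R",loc(539,508,71),"L",loc(455,472,71),"far plate R",loc(575,315,71),"L",loc(491,283,71))
E
```

```text
plain end (np.float64(-82.0), np.float64(-1.6)) (np.float64(-81.3), np.float64(-5.0)) step (np.float64(68.6), np.float64(0.5))
near plate tops R (np.float64(-46.3), np.float64(-30.5)) L (np.float64(-45.3), np.float64(29.9)) far plate R (np.float64(45.3), np.float64(-30.2)) L (np.float64(44.8), np.float64(30.3))
```

The rail is centred along the cradle to within about 2 mm, and the plates measure at ±46 and ±30 as they should. The robot is clear, so I'll hand the job in.

```bash
python3 -c "
from plant import *
print(close_job())"
```

```text
the job is handed in; nothing more can be done
None
```

I moved the rail from the rack to the drilling cradle, turned its flat up, and closed the clamp onto it. The job was handed in soon after 26 s of the 72 s allowed, and no verdict was reported.

**How it went**
- **Rolling:** Dragging closed fingertips across the rail in the notches turned it only about 17°, because they mostly slipped. I lifted the rail out and rolled it about 36 mm along the bench between the open fingers. I then put it back in the notches.
- **Levelling:** It came out over-rotated by about 6 to 12° in the air, and about 3 to 7° once seated. I levelled it by pressing both fingertips on the flat, before the clamp came down.
- **Clamp:** I swung the clamp down from behind in small steps, with at most 12.5 N measured on the tool at the ends of the moves.

**Last checks**
- **Rail position:** it is within about 2 mm of the seat along the cradle and lies in both notches.
- **Flat:** the press bottomed at 80.6 mm, against 81 mm for a level flat.
- **Clamp:** it met resistance at 112 mm, the expected height for angle 0, and the sleeve's place in the picture agrees with about 0.
- **Robot and bystanders:** the arm is clear. I never went near the tub, driver or offcut, and passed near the tape only well above it. I did not re-measure any of them at the end.

**Disagreement:** after the press, the image estimates of the flat's tilt did not agree (about −10° from the end edge, partly hidden by the clamp post, and +5° from the step edge). I relied on the press height and the clamp closing at its level height instead.

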